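# Line up the lidded cups with the straightedge

### The arm

A 6-joint arm with a two-finger parallel gripper is mounted at the origin on the work surface. World frame = base frame: x ahead of the robot, y to its left, z up, the work surface at z = 0. Lengths are in m, angles in degrees, forces in N, time in s.
With the tool pointing down it reaches from about 0.35 to 0.875 m from the base axis. Payload 4.2 kg.
Tool frame: the origin (TCP) lies midway between the tips of the shut fingers; the grasp point (between the pads) lies 19 mm behind it; y points along the fingers, z is the direction in which the jaws open and shut, and the axes are right-handed (so a half turn about y gives the same grasp; the last joint's range is limited). The gripper opens to 87 mm and grips with 3 to 60 N. Pads are 19 mm wide; open, the fingers measure 117 mm over their backs; the gripper's body (75 mm by 190 mm) begins 51 mm behind the grasp point.
Start: joints at [14.817, 22.042, 0.453, 0, -68.411, -14.817], TCP at [0.625, 0, 0.223] pointing down, gripper open.
Joint ranges: [-179.83, 179.83], [-69.29, 118.12], [-61.27, 80.66], [-181.25, 117.63], [-171.15, -9.14], [-177.46, 177.46]. Speed limits (degrees/s): [159.86, 159.86, 180, 180, 180, 180].

### API

Orientations are given as [roll, pitch, yaw] about the fixed x, y, z axes, in that order (R = Rz(yaw) Ry(pitch) Rx(roll)).
In Python, from workcell import env gives the robot as it stands. The module is installed in compiled form; this text tells all that it offers. Calls block until the motion is done:
- env.goto(position, orientation): joint-space move of the TCP to a pose.
- env.move_straight(position, rotation=None, rate=0.15, force_limit=None): straight line of the TCP; rotation=None keeps the orientation; rate is the mean speed in m/s. With force_limit (N) it stops when the force on the tool has changed by that much, and returns True; else False.
- env.set_joints(angles): joint-space move.
- env.gripper_to(opening, grasp_force=None): opening from 0.0 (shut) to 1.0 (fully open); grasp_force is the grip in N (None keeps the last); returns when the fingers have stopped.
- env.dwell(seconds).
- env.inverse_kinematics(position, orientation): joint angles nearest the present ones, or None.
- env.read_state(): the state.
- env.grab_frame(name): name is "scene" or "side" or "wrist"; returns a dict with "image" (384x512x3 uint8, blue, green, red), "fx", "fy", "cx", "cy" (pixels), "position" and "orientation" of the camera in the world. Camera axes: x right, y up, looking along -z (the intrinsics and any distortion apply to the point x, -y, -z); pixel columns grow to the right and rows downward; lengths in m; the calibration is good to about 2 mm. A picture is of the moment at which its call begins. There is no depth.
A pose or a line that the arm cannot do raises env.Unreachable and nothing moves.
- env.close_job(): hands the job in, once; it reports no verdict.
Trained networks look in a picture, given as the dict that the camera call returned (one of the last four; its "shot" number tells which), for a name from the list of things; names that differ only in an ending like _2 or _b are one class to them, and where a whole thing is asked for, a point or a joint stands for the part that bears it (a point fixed in the world has none). Each returns a list of dicts, best first, with "score" (0 to 1); they miss things now and then, are a little off and sometimes report something else, mostly with a low value. They report only what shows in the picture. A call takes as long as a camera call. They do not tell look-alikes from the thing itself.
- env.search_frame(picture, thing): "xyz" ([x, y, z] in m, in world coordinates, good to about 4 mm: the middle of the surface that is visible of it).
- env.trace(picture, thing): "mask" (384x512 bool, what is visible of it).
The state is a dict: "clock": time; "joint_positions": joint angles; "qvel": joint speeds; "joint_torque": joint torques, N m; "position": TCP position; "tool_rot": TCP orientation; "force": force on the tool from outside, world axes, zero at the start; "wrist_torque": the same for the moment, N m; "opening": opening from 0.0 (shut) to 1.0 (fully open).
Only numpy, scipy, OpenCV 4.12 (cv2) and the standard library are available. Lean on these libraries where they do the work, as an engineer would, in place of code of your own. Each camera call takes 0.05 s, during which the arm holds its last target.

### The job

Take the long metal straightedge by its upright wooden grip and, with its edge, push the three lidded steel cups across the ash board until they stand in one straight row just past the dark inlaid line, their sides nearest the straightedge along that line. Keep the cups upright and touch them with nothing but the straightedge. Then draw it back clear of the cups and leave it lying flat on the board, on the side of the line it pushed from.

Things in the scene. Friction and masses are not known exactly. Their poses are not given: they have to be found in the camera images.
- straightedge: aluminium straightedge flat on the work surface, right of the board: blade 320 mm long (x), 80 wide (y: edges 40 from the centreline), 12 thick; dark upright wooden grip along its middle, 100 long (x), 20 thick (y), top 90 above the underside. 0.35 kg, balanced, same both ways round. Origin: centre of underside, z up. (A 130 mm scraper of like make lies farther off: not this.)
- row_line (a point): middle of the dark line (6 mm wide, flush) inlaid in the fixed ash board, on its top face 20 mm above the work surface. x along the line, away from the robot; y = push direction, to the left. Board: 360 mm along x, 240 on the -y side (cups start there), 200 on the +y side (glass jar 118 high and lidless cup, 80+ past the line). A cup with its near side on the line has origin y = 30 mm.
- cup1: stainless lidded cup, upright cylinder 60 mm in diameter, 48 high to the lid plus a 7 mm knob (55 in all), about 0.18 kg; origin at the centre of its underside, z up. One of three alike on the board, about 90 mm apart along the line, unevenly short of it: the nearest to the robot.
- cup2: stainless lidded cup, upright cylinder 60 mm in diameter, 48 high to the lid plus a 7 mm knob (55 in all), about 0.18 kg; origin at the centre of its underside, z up. One of three alike on the board, about 90 mm apart along the line, unevenly short of it: the middle one.
- cup3: stainless lidded cup, upright cylinder 60 mm in diameter, 48 high to the lid plus a 7 mm knob (55 in all), about 0.18 kg; origin at the centre of its underside, z up. One of three alike on the board, about 90 mm apart along the line, unevenly short of it: the farthest from the robot.
Not all that is in view belongs to the job. What is shaped like the cup1 but orange or purple is not meant.

How it is judged:
By the outcome, as a careful person would: the job done as asked, in the order asked, and still so for the second after the job is handed in, with the robot touching nothing.
It also fails if it takes over 42 s, if anything falls off the work surface, if the arm or the gripper's body presses on something with over 40 N, if the wrist force passes 120 N, or if a joint passes its speed limit or range.

## Working session

There is one attempt and no reset: what is moved stays moved. The work goes in short steps, each a Python script; the robot and the scene stay as the last script left them, time stands still between calls to the robot, and variables do not carry over. Pictures are saved under pics/ and viewed, and the job is handed in when it is done.

```bash
mkdir -p pics; cat > h.py <<'E'
import numpy as np, cv2
from scipy.spatial.transform import Rotation as Rn
from workcell import env
def R(o): return Rn.from_euler('xyz',o,degrees=True).as_matrix()
def proj(f,p):
    p=np.atleast_2d(p); c=(p-np.array(f['position']))@R(f['orientation'])
    return np.c_[f['cx']+f['fx']*c[:,0]/-c[:,2], f['cy']-f['fy']*c[:,1]/-c[:,2]]
def ray(f,uv):
    d=np.array([(uv[0]-f['cx'])/f['fx'],-(uv[1]-f['cy'])/f['fy'],-1.]); return np.array(f['position']),R(f['orientation'])@d
def atz(f,uv,z):
    o,d=ray(f,uv); return o+d*(z-o[2])/d[2]
E
python3 - <<'E'
from h import *
s=env.read_state();print(s['clock'],s['position'],s['tool_rot'],s['opening'])
for n in ['scene','side','wrist']:
    f=env.grab_frame(n); cv2.imwrite(f'pics/{n}0.png',f['image']); print(n,{k:np.round(v,3) if not isinstance(v,str) else v for k,v in f.items() if k!='image'})
    for t in ['straightedge','cup1','row_line']:
        try:
            for d in env.search_frame(f,t): print(t,round(d['score'],2),np.round(d['xyz'],4),proj(f,d['xyz']).round().tolist())
        except Exception as e: print(t,e)
E
```

```text
0.0 [6.24387255e-01 3.41195479e-05 2.21445462e-01] [-8.98736348e+01  2.57945900e-03  8.99875898e+01] 0.9992598266004201
scene {'fx': np.float64(371.295), 'fy': np.float64(371.295), 'cx': np.float64(255.247), 'cy': np.float64(193.616), 'position': array([1.004, 0.312, 0.46 ]), 'orientation': array([ 58.03 ,  -0.265, 125.106]), 'shot': np.int64(1)}
straightedge 0.58 [ 0.4734 -0.3536  0.0093] [[159.0, 173.0]]
cup1 0.95 [0.4588 0.1022 0.0599] [[330.0, 215.0]]
cup1 0.84 [0.6336 0.1322 0.0682] [[298.0, 273.0]]
cup1 0.79 [0.2954 0.2195 0.0391] [[416.0, 205.0]]
cup1 0.76 [ 0.3576 -0.123   0.0412] [[261.0, 170.0]]
cup1 0.7 [0.5591 0.1572 0.0662] [[335.0, 253.0]]
cup1 0.63 [ 0.4878 -0.1266  0.0388] [[225.0, 194.0]]
cup1 0.56 [ 0.5754 -0.1921  0.0424] [[174.0, 201.0]]
row_line 0.85 [0.6037 0.198  0.0246] [[344.0, 300.0]]
side {'fx': np.float64(347.637), 'fy': np.float64(347.637), 'cx': np.float64(255.015), 'cy': np.float64(191.099), 'position': array([ 0.103, -0.554,  0.469]), 'orientation': array([ 57.052,  -1.044, -36.85 ]), 'shot': np.int64(2)}
straightedge 0.76 [ 0.3931 -0.3729  0.0121] [[3
[... 328 characters left out ...]
0.74 [0.5008 0.0585 0.0176] [[232.0, 184.0]]
row_line 0.17 [0.428  0.0808 0.0593] [[200.0, 174.0]]
wrist {'fx': np.float64(327.411), 'fy': np.float64(327.411), 'cx': np.float64(256.28), 'cy': np.float64(197.42), 'position': array([ 0.625, -0.082,  0.385]), 'orientation': array([-1.7183e+01, -2.4000e-02, -1.7998e+02]), 'shot': np.int64(3)}
cup1 0.98 [ 0.377  -0.1322  0.0103] [[493.0, 46.0]]
cup1 0.92 [ 0.4843 -0.1407  0.048 ] [[407.0, 30.0]]
cup1 0.82 [0.5446 0.1546 0.0683] [[327.0, 314.0]]
cup1 0.72 [0.6244 0.1018 0.0588] [[257.0, 269.0]]
cup1 0.59 [0.46   0.0809 0.0582] [[406.0, 251.0]]
cup1 0.41 [ 0.5584 -0.1768  0.0074] [[322.0, -1.0]]
row_line 0.71 [0.5601 0.0264 0.0213] [[312.0, 194.0]]
```

```bash
python3 -c "
import cv2,numpy as np
a=[cv2.imread(f'pics/{n}0.png') for n in ['scene','side','wrist']]
for n,i in zip('abc',a): cv2.imwrite(f'pics/{n}_big.png',cv2.resize(i,(800,600),interpolation=cv2.INTER_CUBIC))"
```

```text
(no output)
```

View pics/a_big.png

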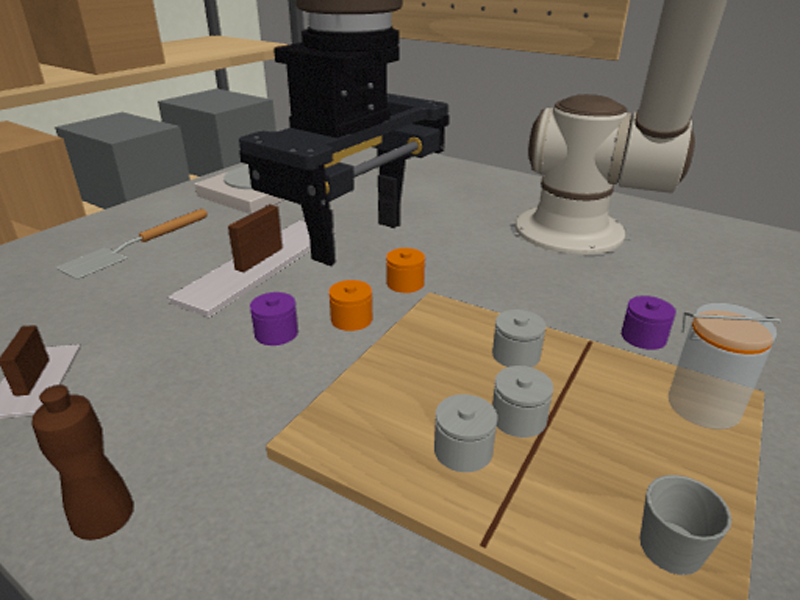

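View pics/b_big.png

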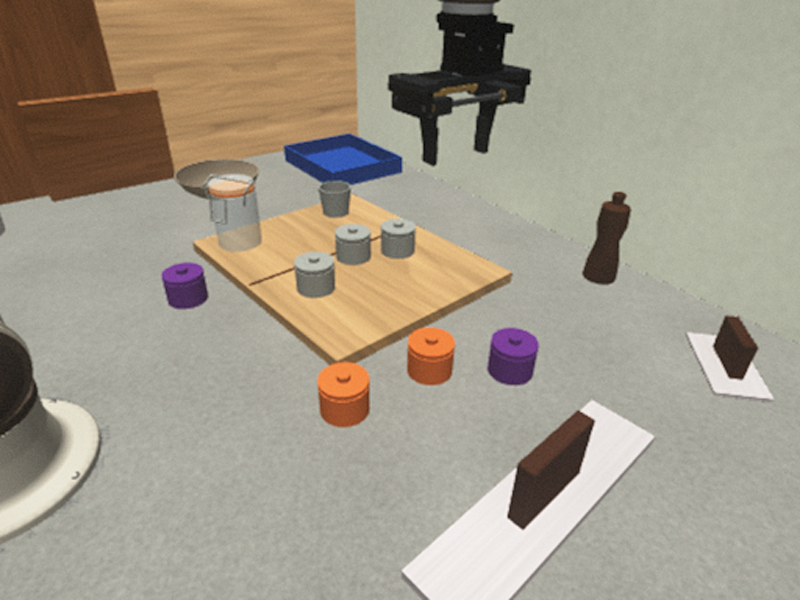

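View pics/c_big.png

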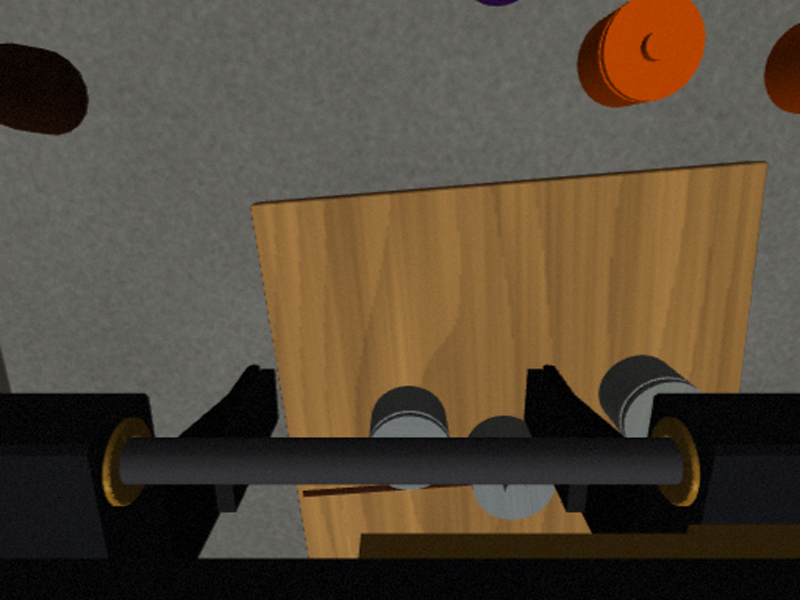

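Scene view (800x600): the straightedge is at (240,260) with its grip at (256,238). The small scraper at (30,370) is shorter, so it isn't the one. The steel cups on the board are at (518,338), (522,400) and (465,433). The orange and purple ones stand off the board. Next I'll get masks and fit the poses.

```bash
cat >> h.py <<'E'
import pickle
from scipy.optimize import minimize
def hull(f,P):
    return cv2.convexHull(proj(f,P).astype(np.float32))
def render(f,polys):
    S=8; m=np.zeros((384,512),np.uint8)
    for P in polys:
        cv2.fillConvexPoly(m,np.round((hull(f,P))*S).astype(np.int32),255,cv2.LINE_AA,3)
    return m/255.
def box(x0,x1,y0,y1,z0,z1): return np.array([[x,y,z] for x in(x0,x1) for y in(y0,y1) for z in(z0,z1)])
def place(P,x,y,yaw,z=0): return P@R([0,0,yaw]).T+[x,y,z]
t=np.linspace(0,2*np.pi,48,endpoint=False)
def cyl(r,z0,z1): return np.vstack([np.c_[r*np.cos(t),r*np.sin(t),0*t+z] for z in(z0,z1)])
SE=[box(-.16,.16,-.04,.04,0,.012),box(-.05,.05,-.01,.01,.012,.09)]
CUP=[cyl(.03,0,.048),cyl(.007,.048,.055)]
def cost(p,model,views,z):
    c=0
    for f,m in views:
        r=render(f,[place(P,p[0],p[1],p[2] if len(p)>2 else 0,z) for P in model]); c+=np.abs(r-m).sum()/m.sum()
    return c
def fit(p0,model,views,z,step=(.01,.01,5)):
    p0=np.array(p0,float);n=len(p0)
    sim=np.vstack([p0]+[p0+np.eye(n)[i]*step[i] for i in range(n)])
    for k in range(2):
        r=minimize(cost,sim[0] if k==0 else r.x,args=(model,views,z),method='Nelder-Mead',options=dict(initial_simplex=sim if k==0 else r.x+(sim-sim[0])*.3,xatol=1e-4,fatol=1e-5))
    return r.x,r.fun
E
python3 - <<'E'
from h import *
out={}
for n in ['scene','side']:
    f=env.grab_frame(n); ms={}
    for th in ['straightedge','cup1','row_line']:
        try: ms[th]=[(d['score'],d['mask']) for d in env.trace(f,th)]
        except Exception as e: print(n,th,e);continue
        for s,m in ms[th]:
            ys,xs=np.nonzero(m); print(n,th,round(s,2),m.sum(),int(xs.mean()),int(ys.mean()))
    out[n]=(f,ms)
pickle.dump(out,open('d0.pkl','wb')); print(env.read_state()['clock'])
E
```

```text
scene straightedge 0.74 2755 157 166
scene cup1 0.98 1712 297 276
scene cup1 0.98 880 175 203
scene cup1 0.88 1022 331 215
scene cup1 0.84 1449 333 256
scene cup1 0.84 820 224 194
scene cup1 0.78 942 414 205
scene cup1 0.57 618 259 172
scene row_line 0.58 33295 338 293
side straightedge 0.77 9030 339 326
side cup1 0.96 997 275 227
side cup1 0.92 1126 220 252
side cup1 0.81 694 201 175
side cup1 0.79 672 117 183
side cup1 0.69 514 254 152
side cup1 0.66 1012 328 228
side cup1 0.62 552 226 156
side row_line 0.83 10239 226 179
1.0
```

```bash
python3 - <<'E'
from h import *
d=pickle.load(open('d0.pkl','rb'))
def pick(n,u,v):
    return min(d[n][1]['cup1'],key=lambda sm:np.hypot(np.nonzero(sm[1])[1].mean()-u,np.nonzero(sm[1])[0].mean()-v))[1].astype(float)
V=lambda n:d[n][0]
sc,sd=V('scene'),V('side')
ms=d['scene'][1]['straightedge'][0][1].astype(float);md=d['side'][1]['straightedge'][0][1].astype(float)
for nm,v in [('both',[(sc,ms),(sd,md)]),('scene',[(sc,ms)]),('side',[(sd,md)])]:
    x,c=fit([.44,-.36,10],SE,v,0); print('SE',nm,x.round(4),round(c,3))
for i,(a,b,p) in enumerate([((331,215),(201,175),(.445,.09)),((333,256),(226,156),(.544,.143)),((297,276),(254,152),(.62,.117))]):
    ma,mb=pick('scene',*a),pick('side',*b)
    for nm,v in [('both',[(sc,ma),(sd,mb)]),('scene',[(sc,ma)]),('side',[(sd,mb)])]:
        x,c=fit(p,CUP,v,.02); print('cup',i+1,nm,x.round(4),round(c,3))
# line: dark brown pixels on board plane
for n,f in [('scene',sc),('side',sd)]:
    im=f['image'].astype(int); 
    bm=cv2.dilate(d[n][1]['row_line'][0][1].astype(np.uint8),np.ones((3,3)))
    bm=cv2.morphologyEx(bm,cv2.MORPH_CLOSE,np.ones((9,9)))
    b,g,r=im[...,0],im[...,1],im[...,2]
    k=(bm>0)&(r<120)&(r-b>25)
    ys,xs=np.nonzero(k); P=np.array([atz(f,(x,y),.02) for x,y in zip(xs,ys)])[:,:2]
    # ransac via cv2.fitLine w/ near expected
    P=P[(abs(P[:,1]-(0.15))<.08)]
    l=cv2.fitLine(P.astype(np.float32),cv2.DIST_HUBER,0,1e-4,1e-4).ravel()
    for _ in range(5):
        dd=(P-l[2:])@np.array([-l[1],l[0]]); P2=P[abs(dd)<.008]; l=cv2.fitLine(P2.astype(np.float32),cv2.DIST_HUBER,0,1e-4,1e-4).ravel()
    tt=(P2-l[2:])@l[:2]
    print(n,len(P),len(P2),'dir',np.degrees(np.arctan(l[1]/l[0])).round(2),'ends',(l[2:]+tt.min()*l[:2]).round(4),(l[2:]+tt.max()*l[:2]).round(4))
    # board hull
    bmask=d[n][1]['row_line'][0][1].astype(np.uint8)
    c=max(cv2.findContours(bmask,0,2)[0],key=cv2.contourArea); h=cv2.approxPolyDP(cv2.convexHull(c),4,True)[:,0]
    print([atz(f,q,.02)[:2].round(3).tolist()+q.tolist() for q in h])
E
```

```text
SE both [ 0.4354 -0.3673  6.9344] 0.186
SE scene [ 0.4353 -0.3691  8.3475] 0.152
SE side [ 0.4349 -0.367   6.8625] 0.03
cup 1 both [0.4402 0.0966] 0.236
cup 1 scene [0.4365 0.0963] 0.137
cup 1 side [0.4393 0.0949] 0.085
cup 2 both [0.5428 0.1494] 0.203
cup 2 scene [0.5415 0.1495] 0.096
cup 2 side [0.5427 0.1488] 0.105
cup 3 both [0.6177 0.1234] 0.187
cup 3 scene [0.6177 0.1235] 0.056
cup 3 side [0.6185 0.1228] 0.128
scene 987 534 dir 4.68 ends [0.3585 0.1643] [0.723  0.1942]
[[0.73, -0.046, 170, 284], [0.381, -0.071, 274, 188], [0.341, 0.359, 486, 250], [0.627, 0.386, 478, 383], [0.72, 0.256, 349, 383], [0.742, -0.029, 172, 293]]
side 125 107 dir -85.3 ends [0.3411 0.229 ] [0.3541 0.0711]
[[0.334, 0.351, 123, 156], [0.696, 0.374, 228, 125], [0.733, -0.044, 328, 173], [0.714, -0.062, 328, 178], [0.411, -0.092, 236, 228], [0.36, -0.075, 210, 233]]
```

```bash
python3 - <<'E'
from h import *
# overlay check of line estimate, no robot motion
d=pickle.load(open('d0.pkl','rb'))
L=np.array([.541,.179]);y=4.7
print(env.inverse_kinematics([.435,-.367,.18],[-90,0,7]))
env.goto([.435,-.367,.18],[-90,0,7]); s=env.read_state(); print(s['clock'],s['position'],s['tool_rot'],s['joint_positions'])
f=env.grab_frame('wrist'); m=[(q['score'],q['mask']) for q in env.trace(f,'straightedge')]
pickle.dump((f,m),open('d1.pkl','wb'))
im=f['image'].copy()
for P in SE: cv2.polylines(im,[np.round(hull(f,place(P,.435,-.367,6.9))).astype(np.int32)],True,(0,0,255),1)
f2=env.grab_frame('scene'); 
im2=f2['image'].copy()
for P in [box(-.18,.18,-.24,.2,-.02,0),box(-.18,.18,-.003,.003,0,0)]: cv2.polylines(im2,[np.round(hull(f2,place(P,*L,y,.02))).astype(np.int32)],True,(0,0,255),1)
f3=env.grab_frame('side'); im3=f3['image'].copy()
for P in [box(-.18,.18,-.24,.2,-.02,0),box(-.18,.18,-.003,.003,0,0)]: cv2.polylines(im3,[np.round(hull(f3,place(P,*L,y,.02))).astype(np.int32)],True,(0,0,255),1)
pickle.dump((f2,f3),open('d2.pkl','wb'))
cv2.imwrite('pics/w1.png',im)
cv2.imwrite('pics/s1.png',cv2.resize(im2[130:384,150:512],None,fx=2.2,fy=2.2,interpolation=cv2.INTER_CUBIC));cv2.imwrite('pics/d1.png',cv2.resize(im3[90:260,90:360],None,fx=2.9,fy=2.9,interpolation=cv2.INTER_CUBIC))
for s,q in m: print(s,q.sum())
E
```

```text
[-23.84699631  18.59856571 -11.18785861   0.         -60.21357569
 -59.15300369]
2.5333 [ 0.43578223 -0.36658997  0.180182  ] [-9.00180326e+01 -3.12677748e-02  7.08568129e+00] [-2.37748600e+01  1.86032149e+01 -1.11522054e+01 -6.44440969e-04
 -6.02084890e+01 -5.91391437e+01]
0.92 21713
```

View pics/w1.png

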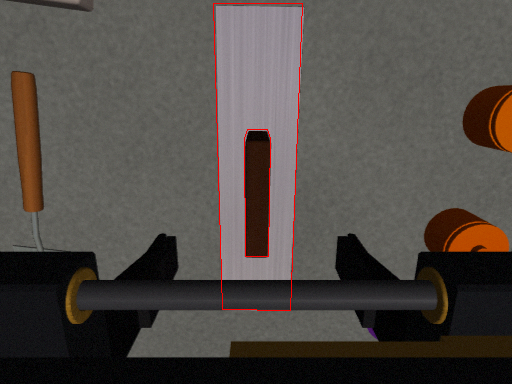

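View pics/s1.png

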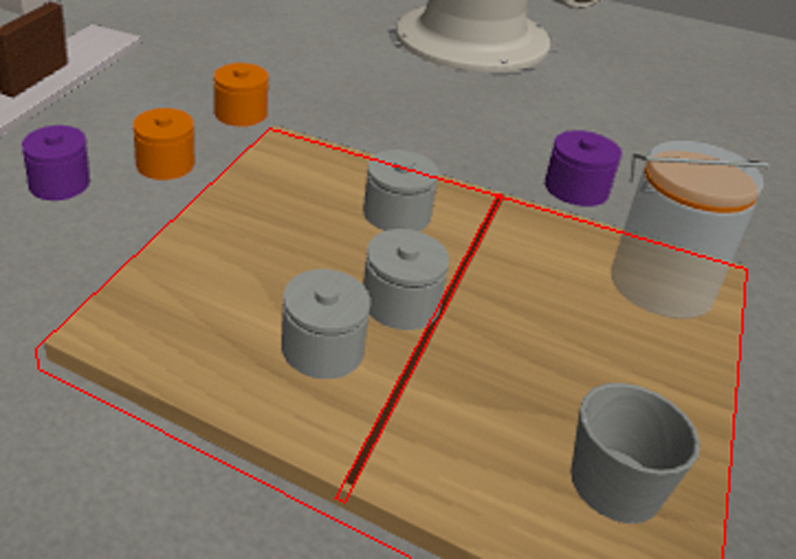

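View pics/d1.png

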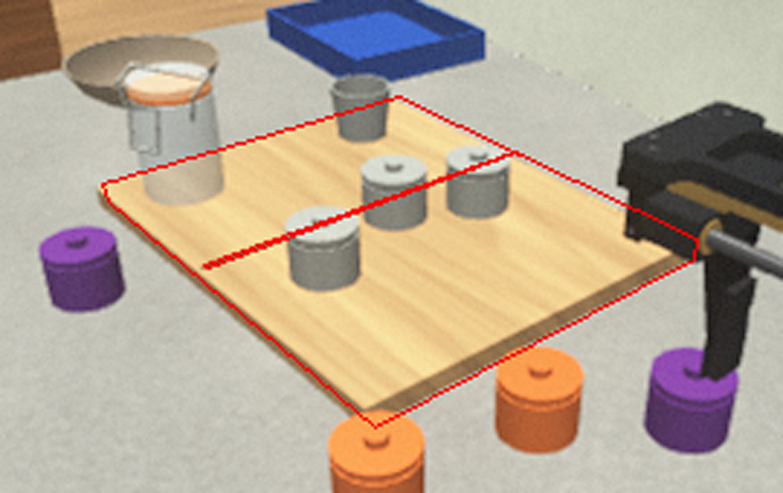

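The projected outline fits the straightedge in the wrist view, with the grip at (258,195). The line and board outline match perpendicular to the line, but the board is about 8 mm too far in x, so I'll shift the line middle back along the line. Now grasping.

```bash
python3 - <<'E'
from h import *
f,m=pickle.load(open('d1.pkl','rb'))
f2,f3=pickle.load(open('d2.pkl','rb'))
# wrist fit on grip/blade rows<235
mm=m[0][1].astype(float); mm[235:]=0
def c(p):
    r=render(f,[place(P,p[0],p[1],p[2]) for P in SE]); r[235:]=0; return np.abs(r-mm).sum()
p0=np.array([.435,-.367,6.9]); r=minimize(c,p0,method='Nelder-Mead',options=dict(initial_simplex=np.vstack([p0,p0+[.006,0,0],p0+[0,.006,0],p0+[0,0,2]])))
print('wrist fit',r.x.round(4),r.fun)
x,y,yaw=.435,r.x[1],r.x[2]
assert abs(y+.367)<.006 and abs(yaw-6.9)<2
env.move_straight([x,y,.05],[-90,0,yaw],rate=.12)
s=env.read_state();print(s['clock'],s['position'],s['force'])
env.gripper_to(0.0,40)
s=env.read_state();print(s['clock'],s['position'],s['tool_rot'],s['opening'],s['force'])
env.move_straight([x,y,.075],rate=.08)
s=env.read_state();print(s['clock'],s['position'],s['opening'],s['force'],s['wrist_torque'])
im=env.grab_frame('side')['image'];cv2.imwrite('pics/g1.png',im)
E
```

```text
wrist fit [ 0.4376 -0.3667  6.3233] 421.70588235294116
3.9667 [ 0.43557051 -0.36699811  0.05077372] [-0.5406366   0.16943474  0.63971592]
5.0583 [ 0.43491577 -0.36651291  0.0499208 ] [-8.99865797e+01  1.14109406e-02  6.32565676e+00] 0.22911128489220225 [-0.01299534  1.96074048 -0.29372736]
5.525 [ 0.43485784 -0.36650991  0.07503759] 0.2265902361448939 [ 0.41741698  0.07901751 -3.8708777 ] [-0.03460099 -0.02416487  0.03061188]
```

View pics/g1.png

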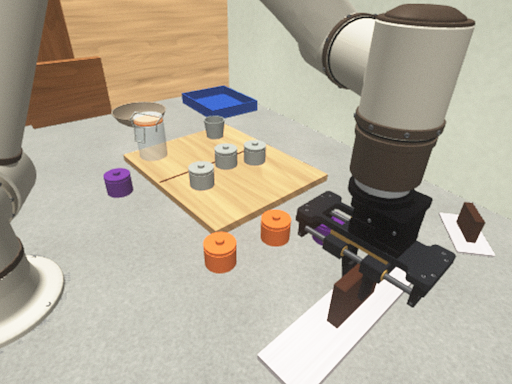

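```bash
cat >> h.py <<'E'
L=np.array([.534,.1785]);LY=4.7
def W(x,y,z): 
    q=R([0,0,LY])@[x,y,0]; return [L[0]+q[0],L[1]+q[1],z]
E
python3 - <<'E'
from h import *
f2,_=pickle.load(open('d2.pkl','rb')); print('mill',atz(f2,(62,335),0))
o=[-90,0,LY]
env.move_straight([.435,-.367,.18],rate=.2)
env.move_straight(W(-.01,-.168,.18),o,rate=.22)
env.move_straight(W(-.01,-.168,.085),rate=.15)
s=env.read_state();print(s['clock'],s['position'],s['tool_rot'],s['force'],s['opening'])
h=env.move_straight(W(-.01,-.168,.066),rate=.03,force_limit=2.5)
s=env.read_state();print(h,s['clock'],s['position'],s['tool_rot'],s['force'],s['opening'])
for n in ['scene','side','wrist']:
    f=env.grab_frame(n); cv2.imwrite(f'pics/p_{n}.png',f['image']); pickle.dump(f,open(f'p_{n}.pkl','wb'))
E
```

```text
mill [ 0.87914613 -0.11563214  0.        ]
8.9583 [0.53874363 0.01020945 0.08584106] [-90.00123177  -0.11056069   4.70702279] [ 0.5259481  -0.11930751 -3.52372469] 0.22877179433627737
True 9.4833 [0.53773879 0.01029927 0.06979805] [-9.00134810e+01  1.39560182e-02  4.72394829e+00] [-0.71358047 -0.92322765  3.42022887] 0.22589432040567192
```

View pics/p_scene.png

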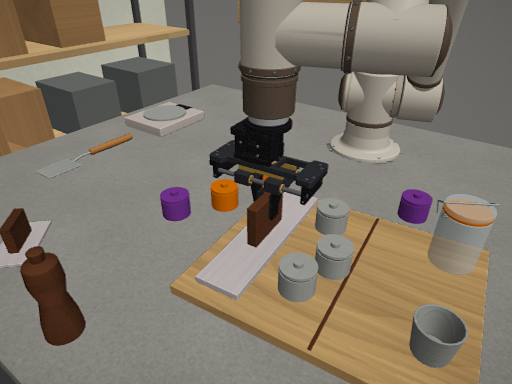

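View pics/p_wrist.png

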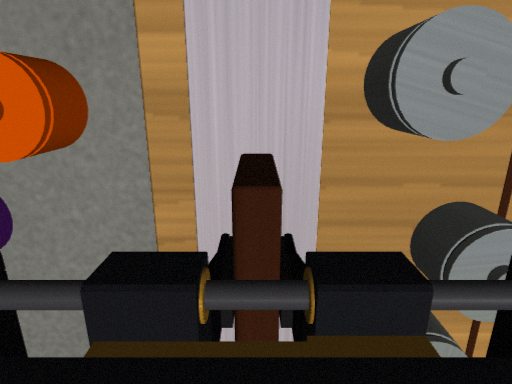

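View pics/p_side.png

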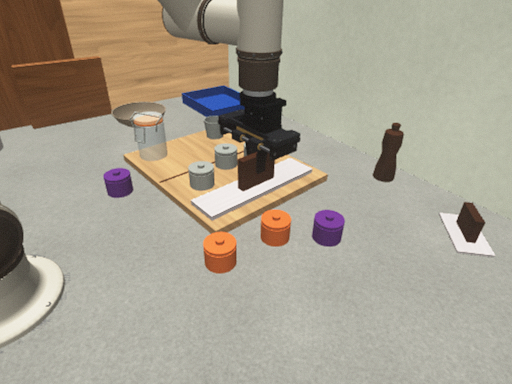

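The blade is on the board behind all three cups, and contact came at the expected height (TCP 0.070). I'll push to 20 mm short of the line, then measure the edge against the line.

```bash
python3 - <<'E'
from h import *
env.move_straight(W(-.01,-.168,.0712),rate=.03)
env.move_straight(W(-.01,-.06,.0712),rate=.04)
s=env.read_state();print(s['clock'],s['position'],s['tool_rot'],s['force'],s['wrist_torque'],s['opening'])
for n in ['scene','side','wrist']:
    f=env.grab_frame(n); cv2.imwrite(f'pics/q_{n}.png',f['image']); pickle.dump(f,open(f'q_{n}.pkl','wb'))
f=pickle.load(open('q_scene.pkl','rb')); im=f['image']
cv2.imwrite('pics/q_crop.png',cv2.resize(im[150:350,200:420],None,fx=3.6,fy=3,interpolation=cv2.INTER_CUBIC)[:600,:800])
E
```

```text
12.7333 [0.52890604 0.11782293 0.07117689] [-89.99775964   0.18878878   4.64919929] [ 0.31840536 -4.13231753 -2.16025098] [-1.48454475 -0.17981006 -0.07040884] 0.2212596083484236
```

View pics/q_crop.png

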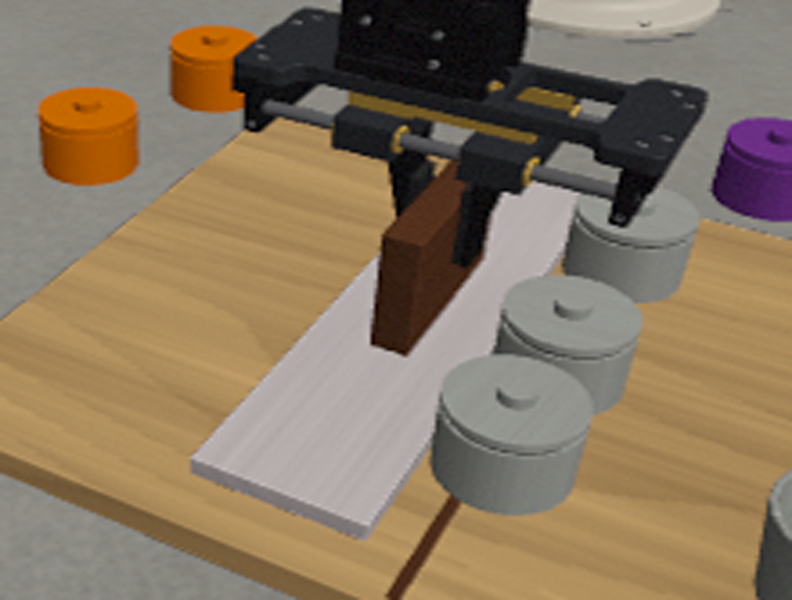

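View pics/q_wrist.png

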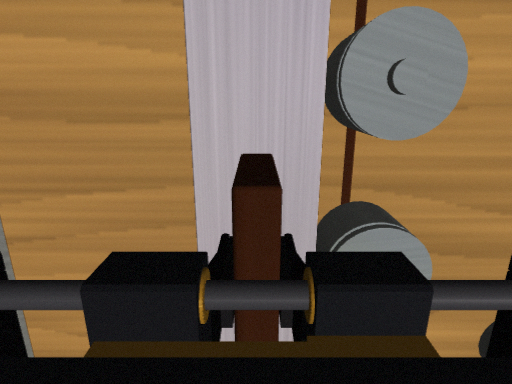

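```bash
cat > meas.py <<'E'
from h import *
def inframe(p): return R([0,0,LY]).T[:2,:2]@(p[:2]-L)
def meas(f,zb,rows):
    im=cv2.GaussianBlur(f['image'],(3,3),0).astype(int); B,G,Rr=im[...,0],im[...,1],im[...,2]
    E=[];Ln=[]
    for v in rows:
        # blade: bluish-grey (B>=R-10), bright; wood: R-B>40
        sat=(Rr-B)[v]
        c=[u for u in range(290,345) if sat[u]<25<=sat[u+1]]
        if c: u=c[0]; E.append(inframe(atz(f,(u+(25-sat[u])/(sat[u+1]-sat[u]),v),zb)))
        row=Rr[v]; seg=[u for u in range(315,375) if row[u]<90 and sat[u]>12]
        if 3<=len(seg)<=14: Ln.append(inframe(atz(f,(np.mean(seg),v),.02)))
    return np.array(E),np.array(Ln)
E
python3 - <<'E'
from meas import *
f=pickle.load(open('q_wrist.pkl','rb'))
print(f['image'][170,300:370:3].tolist()); print(f['image'][5,300:380:3].tolist())
E,Ln=meas(f,.0332,list(range(0,8))+list(range(150,190)))
for n,a in (('edge',E),('line',Ln)): print(n,len(a),a[::5].round(4).tolist(),np.polyfit(a[:,0],a[:,1],1).round(4))
f=pickle.load(open('q_scene.pkl','rb'))
print('scene corner',inframe(atz(f,(200+365/3.6,150+537/3.),.0212)),'line',inframe(atz(f,(200+425/3.6,150+546/3.),.02)))
E
```

```text
[[169, 163, 170], [165, 158, 166], [168, 163, 170], [169, 161, 171], [167, 162, 170], [170, 164, 173], [173, 167, 173], [59, 115, 157], [67, 119, 160], [61, 116, 155], [66, 119, 159], [63, 117, 159], [61, 115, 158], [62, 115, 158], [63, 113, 157], [14, 27, 51], [18, 29, 55], [18, 33, 62], [63, 117, 158], [63, 116, 158], [65, 115, 157], [64, 118, 159], [65, 118, 160], [62, 117, 160]]
[[167, 159, 166], [174, 164, 173], [165, 155, 163], [168, 160, 168], [174, 164, 172], [176, 169, 176], [170, 159, 170], [174, 166, 172], [167, 156, 166], [174, 163, 173], [110, 129, 156], [66, 120, 159], [61, 115, 158], [64, 118, 159], [64, 120, 161], [65, 119, 163], [64, 118, 160], [64, 120, 161], [60, 115, 155], [8, 24, 51], [14, 27, 53], [19, 27, 54], [20, 45, 75], [65, 118, 158], [64, 119, 160], [65, 119, 160], [69, 122, 163]]
edge 48 [[-0.1413, -0.0211], [-0.1389, -0.0211], [-0.0589, -0.0214], [-0.0558, -0.0214], [-0.0526, -0.0213], [-0.0495, -0.0213], [-0.0463, -0.0214], [-0.0431, -0.0214], [-0.0399, -0.0214], [-0.0366, -0.0215]] [-0.0028 -0.0215]
line 48 [[-0.1446, -0.0001], [-0.1421, 0.0002], [-0.0567, -0.0001], [-0.0534, -0.0001], [-0.0501, -0.0002], [-0.0468, -0.0003], [-0.0434, 0.0], [-0.04, -0.0004], [-0.0365, -0.0001], [-0.033, -0.0002]] [-0.0017 -0.0003]
scene corner [ 0.14943204 -0.02119997] line [0.14120903 0.00071315]
```

The wrist view and the scene view agree: line at y = 0 mm, edge at -21.3 mm, parallel within 0.1°. Next is the final slow advance of about 22 mm.

```bash
python3 - <<'E'
from meas import *
env.move_straight(W(-.01,-.0377,.0712),rate=.015)
env.dwell(.3)
s=env.read_state();print(s['clock'],s['position'],inframe(s['position']),s['tool_rot'],s['force'],s['opening'])
for n in ['scene','wrist']:
    f=env.grab_frame(n); cv2.imwrite(f'pics/r_{n}.png',f['image']); pickle.dump(f,open(f'r_{n}.pkl','wb'))
E,_=meas(f,.0332,list(range(0,8))+list(range(150,190)))
print(len(E),E[::6].round(4).tolist())
im=pickle.load(open('r_scene.pkl','rb'))['image']
cv2.imwrite('pics/r_crop.png',cv2.resize(im[150:350,200:420],None,fx=3.6,fy=3,interpolation=cv2.INTER_CUBIC)[:600,:800])
E
```

```text
14.8167 [0.52711578 0.14011917 0.07117218] [-0.01000594 -0.03768768] [-89.99900807   0.18558136   4.65556911] [-0.06795485 -3.91601876 -2.65538852] 0.23052254355673057
48 [[-0.1413, 0.0012], [-0.1384, 0.0012], [-0.0576, 0.001], [-0.0539, 0.001], [-0.0501, 0.0011], [-0.0463, 0.001], [-0.0424, 0.001], [-0.0385, 0.0011]]
```

View pics/r_crop.png

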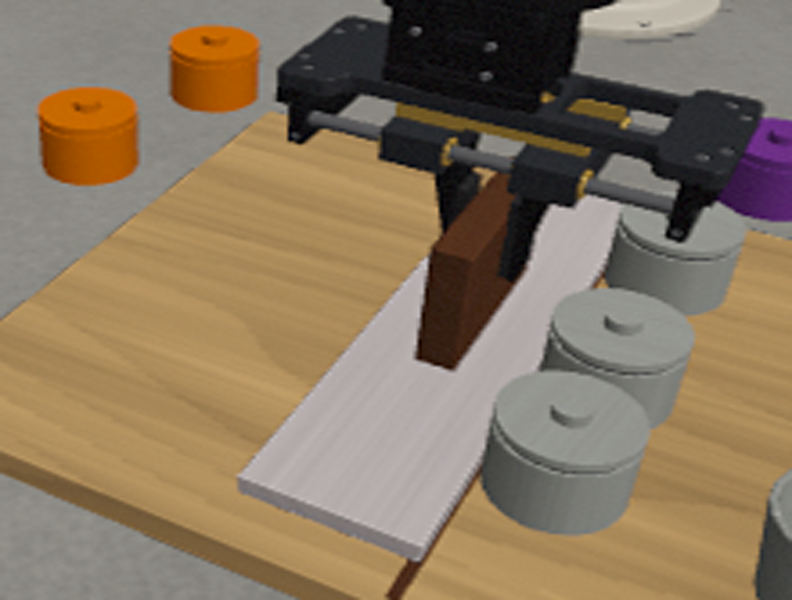

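View pics/r_wrist.png

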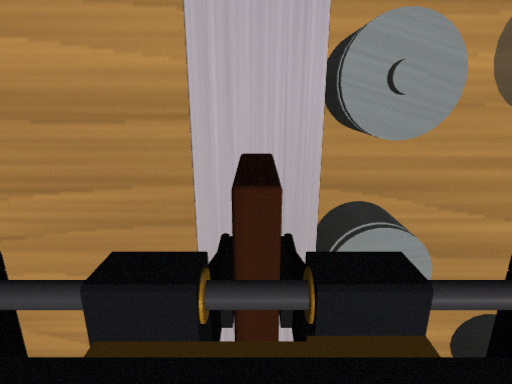

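The edge is at +1.0 mm and parallel, with all three cups in contact. Drawing back and checking the row before I put the straightedge down.

```bash
python3 - <<'E'
from meas import *
env.move_straight(W(-.01,-.135,.0712),rate=.06)
s=env.read_state();print(s['clock'],inframe(s['position']))
o={}
for n in ['scene','side']:
    f=env.grab_frame(n); cv2.imwrite(f'pics/t_{n}.png',f['image'])
    o[n]=(f,[(q['score'],q['mask']) for q in env.trace(f,'cup1')])
pickle.dump(o,open('t.pkl','wb'))
for i in range(3):
    for n in o:
        f,ms=o[n]
        p=W([-.1,0,.08][i],.031,.045); u=proj(f,p)[0]
        m=min(ms,key=lambda q:np.hypot(np.nonzero(q[1])[1].mean()-u[0],np.nonzero(q[1])[0].mean()-u[1]))[1].astype(float)
        x,c=fit(p[:2],CUP,[(f,m)],.02); print(i+1,n,inframe(x).round(4),round(c,3))
im=o['scene'][0]['image']
cv2.imwrite('pics/t_crop.png',cv2.resize(im[150:350,200:420],None,fx=3.6,fy=3,interpolation=cv2.INTER_CUBIC)[:600,:800])
E
```

```text
16.6917 [-0.00991116 -0.13472818]
1 scene [-0.103   0.0318] 0.146
1 side [-0.1019  0.0278] 0.125
2 scene [-0.0002  0.0322] 0.424
2 side [0.0054 0.0284] 0.126
3 scene [0.0795 0.0318] 0.053
3 side [0.075  0.0461] 1.452
```

View pics/t_crop.png

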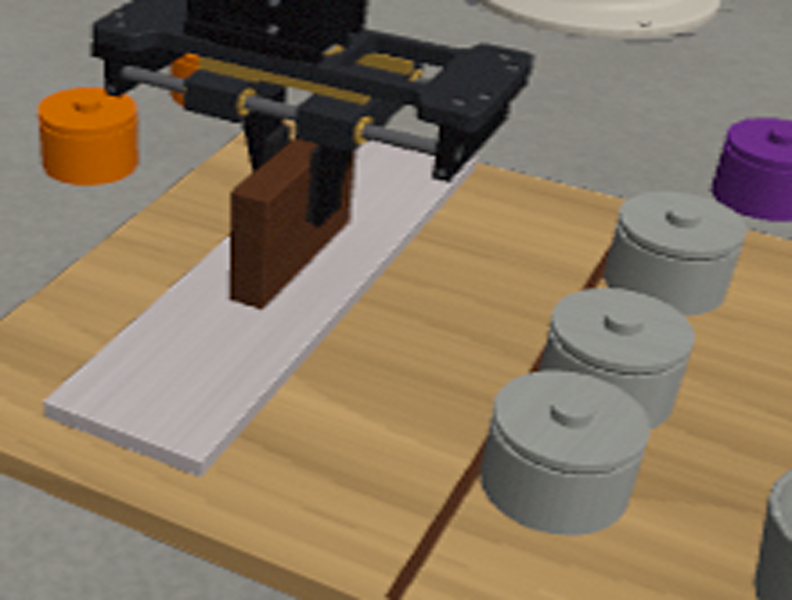

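The three cups stand in one row along the line (scene fits give y = 31.8, 32.2 and 31.8 mm). Now setting the straightedge down, releasing it and rising.

```bash
python3 - <<'E'
from meas import *
h=env.move_straight(W(-.01,-.135,.0692),rate=.015,force_limit=2)
s=env.read_state();print(h,s['clock'],s['position'],s['force'])
env.gripper_to(.6)
s=env.read_state();print(s['clock'],s['opening'],s['force'])
env.move_straight(W(-.01,-.135,.24),rate=.12)
env.dwell(.3)
s=env.read_state();print(s['clock'],s['position'],s['force'])
for n in ['scene','side','wrist']:
    f=env.grab_frame(n); cv2.imwrite(f'pics/u_{n}.png',cv2.resize(f['image'],(800,600))); pickle.dump(f,open(f'u_{n}.pkl','wb'))
    if n!='wrist': m=env.trace(f,'straightedge')[0]['mask'].astype(float); x,c=fit([*W(-.01,-.135,0)[:2],4.7],SE,[(f,m)],.02); print(n,inframe(x[:2]),x[2],c)
E
```

```text
True 17.1 [0.53542526 0.04336382 0.06980095] [-1.88995362 -0.50552201  4.6989179 ]
17.9417 0.6005357352352777 [0.05191444 0.6017773  0.67205434]
19.825 [0.53504753 0.04311786 0.23974081] [0.14178457 0.25059112 1.14228344]
scene [-0.01054062 -0.13592176] 5.441147196996036 0.046268759128380556
side [-0.00817567 -0.13662839] 4.700355300108425 0.06967324036169477
```

View pics/u_scene.png

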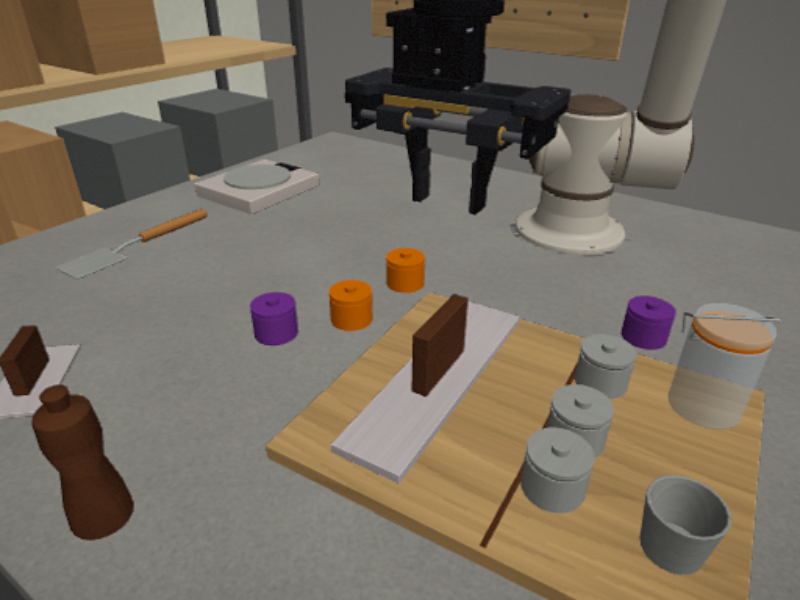

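View pics/u_side.png

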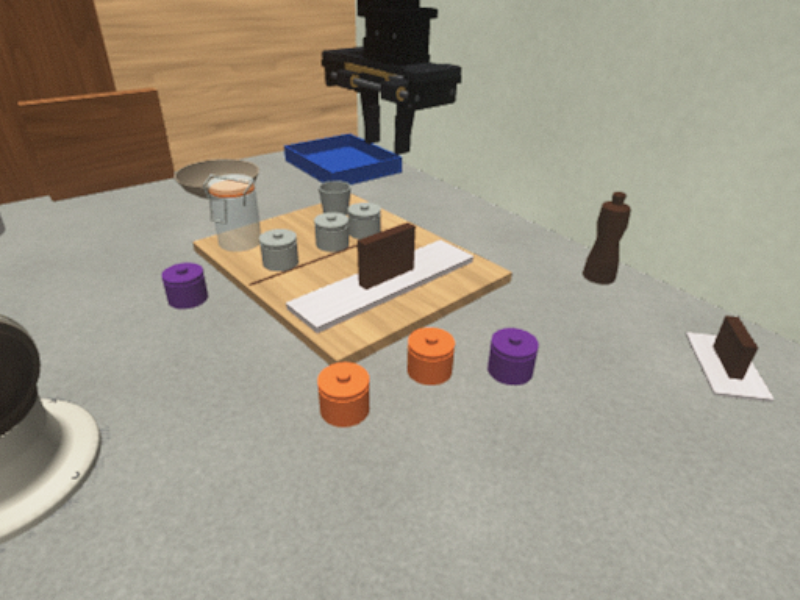

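View pics/u_wrist.png

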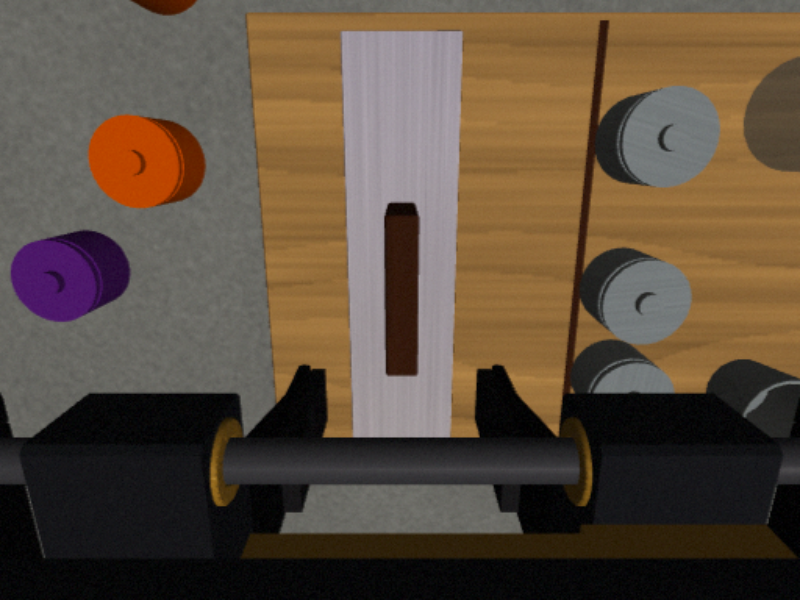

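The wrist view shows the near sides of all three cups along the line, from (598,140) to (575,385). The straightedge lies flat on the board at (400,230), on the side it pushed from. Handing in.

```bash
python3 -c "
from h import *
env.close_job()"
```

```text
the job is handed in; nothing more can be done
```

I gripped the straightedge by its wooden grip and set it on the board behind the cups. I pushed all three cups until its edge was 1 mm past the middle of the dark line, parallel to it. Then I drew it back, laid it flat with its front edge about 96 mm behind the line, and raised the gripper clear. I handed in at about 20 s on the robot's clock, against the 42 s limit.

**What the last checks showed:**
- **Cups:** the final pictures show all three upright in one row, with their near sides on the line. The scene-camera fits put their origins at y = 31.8, 32.2 and 31.8 mm, against a nominal 30 mm.
- **Side camera on cups 1 and 2:** it gave 27.8 and 28.4 mm, a few mm less than the scene camera, possibly from calibration or mask errors.
- **Poor fits:** cup 3's side-camera fit (46.1 mm) failed because its mask was bad, so I disregarded it. Cup 2's scene fit was also loose. For those two I relied on the measured edge position and the pictures.
- **Straightedge:** the scene and side fits agree it lies flat about 136 mm behind the line at its centre. They differ by 0.7° in angle.

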